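# Cash up: sort coin rolls and gift cards into the cash tray

## Task

Cash up the counter: lay each paper-wrapped coin roll in the V-cradle of its own colour in the cash tray, down on both saddles between the end stops, and put the banded pack of gift cards flat on the floor of the wooden box in the same tray. Leave the tip jar standing where it is.

Things in the scene. Friction and masses are not known exactly. Their poses are not given: they have to be found in the camera images.
- coin_roll_orange_center (a point): Paper-wrapped coin roll with a wide orange band, the thickest of the three rolls: a round bar 28 mm in diameter and 70 mm long, lying loose on the counter. The point is its centre (14 mm above what it lies on); the x axis runs along the roll. Either end may point either way. About 100 to 300 g.
- cradle_orange_seat (a point): Fixed V-cradle with orange base (96 x 46 mm) in the cash tray: two steel V saddles 25 mm either side of its middle (40 mm open between them for fingers), end stops 88 mm apart. The point: where the orange roll's centre lies when seated, 32 mm above the cradle's underside (roll 14 mm clear of the base plate), level with the saddle tops; x along the roll, z up. Stops end 8 mm below it.
- coin_roll_blue_center (a point): Paper-wrapped coin roll with a wide blue band, the longest, middle thickness of the three rolls: a round bar 23 mm in diameter and 86 mm long, lying loose on the counter. The point is its centre (11.5 mm above what it lies on); the x axis runs along the roll. Either end may point either way. About 100 to 300 g.
- cradle_blue_seat (a point): Fixed V-cradle with blue base (112 x 46 mm) in the cash tray: two steel V saddles 25 mm either side of its middle (40 mm open between them for fingers), end stops 104 mm apart. The point: where the blue roll's centre lies when seated, 29.5 mm above the cradle's underside (roll 14 mm clear of the base plate), level with the saddle tops; x along the roll, z up. Stops end 5.5 mm below it.
- coin_roll_green_center (a point): Paper-wrapped coin roll with a wide green band, the thinnest of the three rolls: a round bar 18 mm in diameter and 78 mm long, lying loose on the counter. The point is its centre (9 mm above what it lies on); the x axis runs along the roll. Either end may point either way. About 100 to 300 g.
- cradle_green_seat (a point): Fixed V-cradle with green base (104 x 46 mm) in the cash tray: two steel V saddles 25 mm either side of its middle (40 mm open between them for fingers), end stops 96 mm apart. The point: where the green roll's centre lies when seated, 27 mm above the cradle's underside (roll 14 mm clear of the base plate), level with the saddle tops; x along the roll, z up. Stops end 3 mm below it.
- gift_cards_center (a point): Banded pack of small gift cards lying flat on the counter, 82 (x) x 53 (y) x 17 mm; the point is its centre, 8 mm above its underside; x runs along the long side. To be grasped across the 53 mm width. About 80 g.
- card_bay_seat (a point): Fixed open light-wood box in the same tray, inside 100 (x) x 70 (y) mm, walls 18 mm high, 5 mm thick, floor 4 mm; 62 mm wide finger cut-outs mid-way in the long walls. The point: where the card pack's centre lies when flat on the box's floor, 12 mm above the box's underside; x along the long side, z up.
- tip_jar: Small glass tip jar standing on the counter, 66 mm across, 79 mm high; origin at the centre of its underside, z up. Loose; to be left standing where it is.

How it is judged:
At the end, for the whole second after the job is handed in: Each coin roll rests in the cradle of its colour and the card pack flat in the wooden box: centre within 14 mm horizontally and 4 mm in height of the seat point, lengthwise axis within 0.2 rad (pack 0.35) of the seat's, at rest; the tip jar is upright within 20 mm of its start (horizontal distance between coin_roll_orange_center and cradle_orange_seat below 0.014 m and z of coin_roll_orange_center in the frame of cradle_orange_seat between -0.004 and 0.004 m and angle between the x axis of coin_roll_orange_center and the x axis of cradle_orange_seat, either way round below 0.2 rad and linear speed of each of coin_roll_orange, coin_roll_blue, coin_roll_green, gift_cards below 0.02 m/s and horizontal distance between coin_roll_blue_center and cradle_blue_seat below 0.014 m and z of coin_roll_blue_center in the frame of cradle_blue_seat between -0.004 and 0.004 m and angle between the x axis of coin_roll_blue_center and the x axis of cradle_blue_seat, either way round below 0.2 rad and horizontal distance between coin_roll_green_center and cradle_green_seat below 0.014 m and z of coin_roll_green_center in the frame of cradle_green_seat between -0.004 and 0.004 m and angle between the x axis of coin_roll_green_center and the x axis of cradle_green_seat, either way round below 0.2 rad and horizontal distance between gift_cards_center and card_bay_seat below 0.014 m and z of gift_cards_center in the frame of card_bay_seat between -0.004 and 0.004 m and angle between the x axis of gift_cards_center and the x axis of card_bay_seat, either way round below 0.35 rad and not (angle between tip_jar's own z axis and vertical above 0.3 rad) and not (distance of tip_jar from where it was at the start of the episode above 0.02 m)); the robot touches nothing.
It fails at once if the tip jar is knocked over or shoved aside (tilted over 0.3 rad or moved over 20 mm) (angle between tip_jar's own z axis and vertical above 0.3 rad or distance of tip_jar from where it was at the start of the episode above 0.02 m).
It also fails if it takes over 96 s, if anything falls off the work surface, if the arm or the gripper's body presses on something with over 40 N, if the wrist force passes 120 N, or if a joint passes its speed limit or range.

## Robot

A 6-joint arm with a two-finger parallel gripper is mounted at the origin on a cart in front of the work surface, level with it; the furniture and walls round the work are solid. World frame = base frame: x ahead of the robot, y to its left, z up, the work surface at z = 0. Lengths are in m, angles in rad, forces in N, time in s.
With the tool pointing down it reaches from about 0.425 to 0.95 m from the base axis. Payload 3.5 kg.
Tool frame: the origin (TCP) lies at the very end of the fingers, on their centre line; the grasp point (between the pads) lies 19 mm behind it; z points along the fingers, y is the direction in which the jaws open and shut (so a half turn about z gives the same grasp; the last joint's range is limited). The gripper opens to 85 mm and grips with 20 to 120 N. Pads are 22 mm wide; open, the fingers measure 114 mm over their backs; the gripper's body (76 mm by 85 mm) begins 54 mm behind the grasp point. The pads swing forward as they close: fully open they stand 13 mm farther back than shut.
Start: joints at [1.193, 0.286, 1.577, -0, 1.279, -0.15], TCP at [0.152, 0.658, 0.231] pointing down, gripper open.
Joint ranges: [-2.77, 2.77], [-0.9, 2.22], [0.21, 2.48], [-1.53, 4.67], [0.24, 2.81], [-2.84, 2.84]. Speed limits (rad/s): [2.79, 2.79, 3.14, 3.14, 3.14, 3.14].

## Interface

Orientations are given as a unit quaternion [x, y, z, w].
In Python, from plant import ctrl, imaging gives the robot as it stands.
- The arm moves only by the shell command python3 -m creep 'ROWS' [OPENING] [FORCE]. ROWS is JSON, one flat list of numbers, 4 for each row, row after row: the shift along the tool's x, y, z in units of 25 mm (1.0 is 25 mm), then the turn about the tool's z in units of 5 degrees (1.0 is 5 degrees). A call has 1 to 20 rows; each row is the pose to reach, as a shift and turn from the pose commanded when the call began, along the tool's axes at that moment; what a row does not reach only later rows make up. A row lasts 1/12 s, in which the tool goes at most 41.7 mm and 7.16 degrees, less where a joint would pass 70% of its speed; a pose out of reach is approached as far as the arm can. A call with a gripper value outside its range is refused whole. OPENING is the closure in counts, from 0 (fully open) to 255 (shut), set as the call begins (- or left out, the last holds). The fingers move at their own pace and stop on an object; FORCE is the grip in N (left out, the last holds). Time passes only in rows, so rows that repeat a pose let the fingers close. It gives the time, the measured TCP pose, the force and the opening at its end, in the units of the state.
- ctrl.get_state(): the state, without advancing time (a new reading comes with each control period).
- imaging.read_camera(name): name is "side" or "top"; returns the picture (480x640x3 uint8, red, green, blue); there is no depth.
- imaging.camera_info(name): a dict with "intrinsics" (3x3 intrinsics, pixels), "distortion" ([k1, k2, p1, p2, k3] as OpenCV has them; the pictures are not rectified), "origin" and "attitude" of the camera in the world. Camera axes: x right, y down, z forward; pixel columns grow to the right and rows downward; lengths in m; the calibration is good to about 2 mm. A picture is of the moment at which its call begins. camera_info takes no time and is no camera call.
- ctrl.sign_off(): hands the job in, once; it reports no verdict.
Trained networks look in the newest picture that a camera, given by its name, has taken for a name from the list of things; names that differ only in an ending like _2 or _b are one class to them, and where a whole thing is asked for, a point or a joint stands for the part that bears it (a point fixed in the world has none). Each returns a list of dicts, best first, with "p" (0 to 1); they miss things now and then, are a little off and sometimes report something else, mostly with a low value. They report only what shows in the picture. A call takes as long as a camera call.
- imaging.silhouettes(camera, name): "mask" (480x640 bool, what is visible of it) and "uv" ([column, row] in pixels, amid what is visible of it).
The state is a dict: "time": time; "qpos": joint angles; "dq": joint speeds; "joint_efforts": joint torques, N m; "eef_pos": TCP position; "tcp_rot": TCP orientation; "contact_force": force on the tool from outside, world axes, zero at the start; "wrist_torque": the same for the moment, N m; "opening": opening from 0.0 (shut) to 1.0 (fully open).
Only numpy, scipy, OpenCV 4.12 (cv2) and the standard library are available. Lean on these libraries where they do the work, as an engineer would, in place of code of your own. Each camera call takes 0.05 s, during which the arm holds its last target.

## Working session

There is one attempt and no reset: what is moved stays moved. The work goes in short steps, Python scripts to look and compute and a shell command to move; the robot and the scene stay as the last step left them, time stands still between calls to the robot, and variables do not carry over. Pictures are saved under pics/ and viewed, and the job is handed in when it is done.

```bash
ls; mkdir -p pics; python3 - <<'E'
from plant import ctrl, imaging
import cv2
s=ctrl.get_state();print(s)
for n in("side","top"):
    i=imaging.camera_info(n);print(n,i)
    cv2.imwrite(f"pics/{n}0.png",imaging.read_camera(n)[:,:,::-1])
E
```

```text
pics
{'time': 0.0, 'qpos': array([ 1.19301773e+00,  2.87167259e-01,  1.57815235e+00,  5.36178221e-07,
        1.27860802e+00, -1.49999670e-01]), 'dq': array([-0.00033087, -0.00093407,  0.00147358, -0.00121866,  0.00062682,
       -0.00240832]), 'joint_efforts': array([-2.95687187e-04, -4.05980551e+01, -2.92621744e+01, -1.75852492e-04,
        5.70274831e-03,  4.31942738e-06]), 'eef_pos': array([0.1521537 , 0.65696233, 0.22995946]), 'tcp_rot': array([ 1.13643418e-01,  9.93520916e-01, -1.12700569e-03, -3.04771773e-04]), 'contact_force': array([0.90399167, 0.45912497, 0.01374466]), 'wrist_torque': array([-0.01493908,  0.03767514, -0.04126312]), 'opening': 0.9977219911957007}
side {'intrinsics': array([[571.02819449,   0.        , 322.33924342],
       [  0.        , 571.02819449, 235.0137742 ],
       [  0.        ,   0.        ,   1.        ]]), 'distortion': array([-0.0932034,  0.       ,  0.       ,  0.       ,  0.       ]), 'origin': array([ 0.2128303 , -0.89699074,  0.86462278]), 'attitude': array([ 0.88302797, -0.15793618,  0.06716363, -0.4368144 ])}
top {'intrinsics': array([[516.52570962,   0.        , 326.21534834],
       [  0.        , 516.52570962, 239.06159783],
       [  0.        ,   0.        ,   1.        ]]), 'distortion': array([-0.10270097,  0.        ,  0.        ,  0.        ,  0.        ]), 'origin': array([0.44984337, 0.0537097 , 1.06832146]), 'attitude': array([-0.69990779,  0.71262711, -0.0312415 ,  0.03627193])}
```

View pics/top0.png

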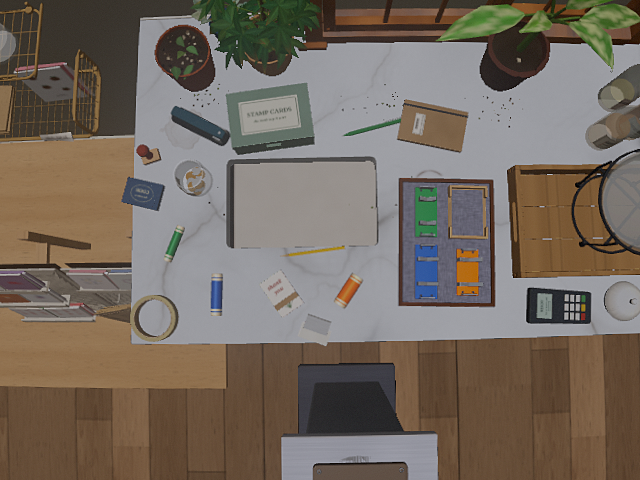

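View pics/side0.png

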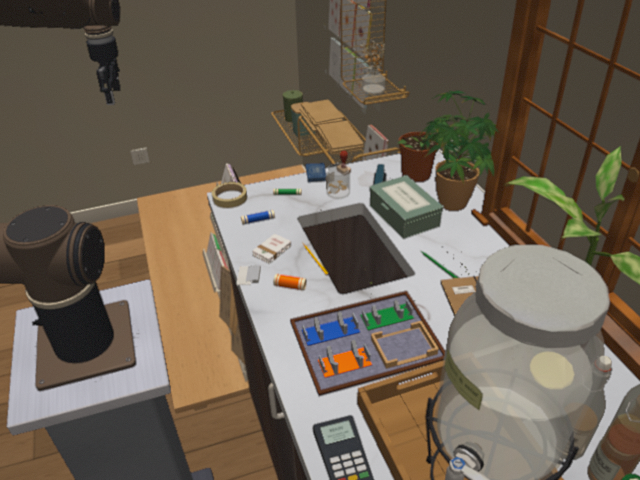

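The top picture shows the tray at about (446,242), with the green, blue and orange cradles and the wooden box at (467,212). The rolls are at (174,243) green, (216,295) blue and (348,290) orange. The card pack is near (282,292) and the jar at (193,178).

```bash
cat > h.py <<'E'
import numpy as np, cv2
from scipy.spatial.transform import Rotation as R
from plant import ctrl, imaging
NAMES="coin_roll_orange coin_roll_blue coin_roll_green gift_cards".split()
def ray(cam,uv):
    i=imaging.camera_info(cam)
    p=cv2.undistortPoints(np.array(uv,float).reshape(-1,1,2),i["intrinsics"],i["distortion"]).reshape(-1,2)
    return i["origin"],R.from_quat(i["attitude"]).apply(np.c_[p,np.ones(len(p))])
def at(cam,uv,z):
    o,d=ray(cam,uv); return o+d*((z-o[2])/d[:,2])[:,None]
def proj(cam,P):
    i=imaging.camera_info(cam); q=R.from_quat(i["attitude"]).inv()
    c=q.apply(np.atleast_2d(P)-i["origin"])
    return cv2.projectPoints(c,np.zeros(3),np.zeros(3),i["intrinsics"],i["distortion"])[0].reshape(-1,2)
def axis(cam,mask,z):
    """footprint of mask on height z: min-area rect centre, long axis angle, sizes"""
    c,_=cv2.findContours(mask.astype(np.uint8),cv2.RETR_EXTERNAL,cv2.CHAIN_APPROX_NONE)
    c=max(c,key=cv2.contourArea).reshape(-1,2)
    P=at(cam,c,z)[:,:2]
    r=cv2.minAreaRect((P*1000).astype(np.float32))
    b=cv2.boxPoints(r); e=b[1]-b[0]; f=b[2]-b[1]
    L=e if np.hypot(*e)>np.hypot(*f) else f
    a=np.degrees(np.arctan2(L[1],L[0]))%180
    return np.array(r[0]),a,sorted(r[1]),
E
python3 - <<'E'
from h import *
Z=dict(coin_roll_orange=.014,coin_roll_blue=.0115,coin_roll_green=.009,gift_cards=.012,tip_jar=.04,cradle_orange=.02,cradle_blue=.02,cradle_green=.02,card_bay=.02,)
for cam in("top","side"):
    img=imaging.read_camera(cam)
    for n in Z:
        for nm in ([n+"_center"] if n in NAMES else [n] if n=="tip_jar" else [n+"_seat"]):
            try:r=imaging.silhouettes(cam,nm)
            except Exception as e: print(nm,e);continue
            for x in r[:2]:
                c,a,s=axis(cam,x["mask"],Z[n])
                print(cam,nm,round(x["p"],2),np.round(x["uv"]),"c",c.round(1),"ang %.1f"%a,np.round(s,1))
print(ctrl.get_state()["time"])
img=imaging.read_camera("top")[:,:,::-1]
cv2.imwrite("pics/tray.png",cv2.resize(img[170:315,390:505],None,fx=5,fy=4.1,interpolation=cv2.INTER_CUBIC))
cv2.imwrite("pics/left.png",cv2.resize(img[150:350,130:370],None,fx=3,fy=3,interpolation=cv2.INTER_CUBIC))
E
```

```text
top coin_roll_orange_center 0.76 [350. 292.] c [445.3  17.7] ang 145.1 [27.  67.6]
top coin_roll_blue_center 0.96 [217. 292.] c [442.3 288.7] ang 177.5 [24.3 86.1]
top coin_roll_green_center 0.76 [172. 245.] c [548.2 377.9] ang 155.5 [21.3 79.9]
top gift_cards_center 0.94 [282. 294.] c [442.7 154.3] ang 33.0 [57. 86.]
top tip_jar 0.55 [195. 176.] c [680.6 331. ] ang 44.8 [65.  87.1]
top cradle_orange_seat 0.78 [467. 270.] c [ 479.8 -229.8] ang 177.7 [49.7 94.1]
top cradle_blue_seat 0.97 [425. 271.] c [ 480.6 -142.4] ang 178.2 [ 47.2 108.1]
top cradle_green_seat 0.78 [427. 216.] c [ 604.8 -143.8] ang 177.7 [ 45.4 104.8]
top card_bay_seat 0.82 [466. 211.] c [ 601.4 -232.2] ang 177.4 [ 81.9 112.6]
side coin_roll_orange_center 0.61 [290. 283.] c [446.7  19.6] ang 148.9 [45.8 78.2]
side coin_roll_blue_center 0.69 [260. 216.] c [443.1 282.2] ang 178.3 [43.2 89.4]
side coin_roll_green_center 0.72 [286. 194.] c [546.7 373.7] ang 158.5 [29.9 75.7]
side gift_cards_center 0.7 [273. 250.] c [442.6 146.3] ang 31.4 [66.  89.2]
side tip_jar 0.61 [336. 184.] c [681.7 330. ] ang 70.0 [ 66.2 187.1]
side cradle_orange_seat 0.64 [346. 362.] c [ 478.  -230.4] ang 177.3 [71.1 98. ]
side cradle_blue_seat 0.73 [332. 329.] c [ 481.  -148.1] ang 176.1 [ 69.8 117. ]
side cradle_green_seat 0.96 [388. 315.] c [ 605.6 -154.3] ang 176.9 [ 63.3 111.4]
side card_bay_seat 0.74 [403. 345.] c [ 599.5 -240.1] ang 178.3 [ 96.8 116.1]
1.1
```

```bash
python3 -c "
import cv2;i=cv2.imread('pics/top0.png');cv2.imwrite('pics/tray2.png',cv2.resize(i[170:315,390:505],None,fx=4,fy=4,interpolation=cv2.INTER_CUBIC))"
```

```text
(no output)
```

View pics/tray2.png

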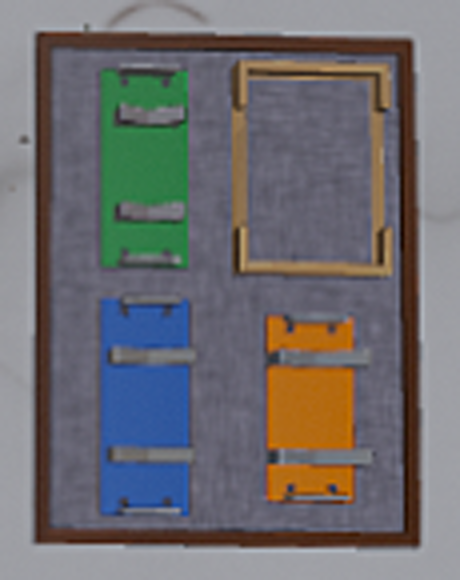

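View pics/left.png

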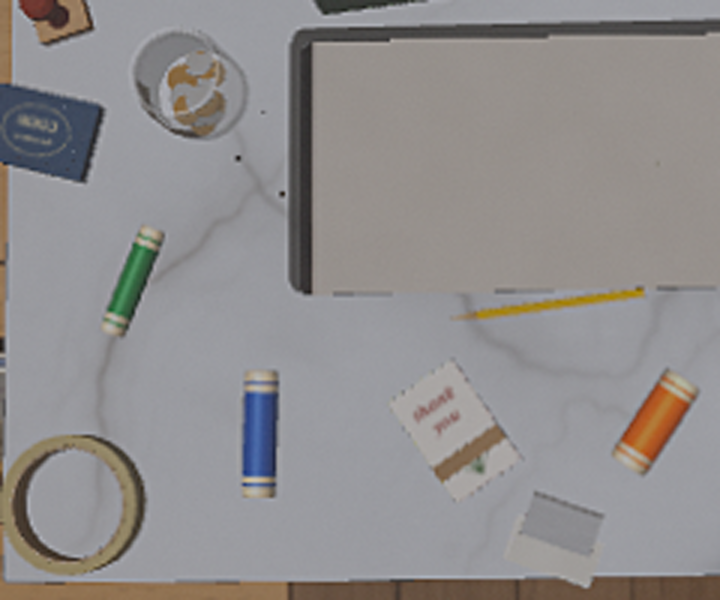

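```bash
cat > seg.py <<'E'
from h import *
T={c:cv2.cvtColor(cv2.imread(f"pics/{c}0.png"),cv2.COLOR_BGR2HSV) for c in("top","side")}
def seg(cam,hr,win):
    h=T[cam]; m=((h[...,0]>=hr[0])&(h[...,0]<=hr[1])&(h[...,1]>120)&(h[...,2]>60)).astype(np.uint8)
    w=np.zeros_like(m); w[win[1]:win[3],win[0]:win[2]]=1; m=cv2.morphologyEx(m*w,cv2.MORPH_CLOSE,np.ones((3,3)))
    return m
D=dict(orange=((5,20),(445,240,495,305),(315,340,375,380)),blue=((100,120),(410,240,445,305),(300,308,362,350)),green=((50,80),(410,180,445,242),(358,295,415,332)))
for k,(hr,a,b) in D.items():
    for z in(.006,.012,.018):
        print(k,z,[ (c.round(1),round(an,1),np.round(s)) for c,an,s in (axis("top",seg("top",hr,a),z),axis("side",seg("side",hr,b),z))])
E
python3 seg.py
```

```text
orange 0.006 [(array([ 478.8, -230.3]), np.float32(87.8), array([43., 44.])), (array([ 492.4, -231.1]), np.float32(178.2), array([46., 68.]))]
orange 0.012 [(array([ 478.6, -228.7]), np.float32(87.8), array([43., 44.])), (array([ 490.4, -235.8]), np.float32(178.2), array([46., 67.]))]
orange 0.018 [(array([ 478.4, -227.1]), np.float32(87.8), array([43., 43.])), (array([ 488.5, -240.5]), np.float32(178.2), array([46., 67.]))]
blue 0.006 [(array([ 481.1, -143. ]), np.float32(178.1), array([ 44., 110.])), (array([ 481.8, -145.4]), np.float32(178.2), array([ 46., 110.]))]
blue 0.012 [(array([ 480.9, -141.9]), np.float32(178.1), array([ 43., 109.])), (array([ 479.9, -150.6]), np.float32(178.2), array([ 46., 109.]))]
blue 0.018 [(array([ 480.7, -140.8]), np.float32(178.1), array([ 43., 108.])), (array([ 478. , -155.9]), np.float32(178.2), array([ 45., 108.]))]
green 0.006 [(array([ 605.1, -147.5]), np.float32(177.9), array([ 44., 101.])), (array([ 605.2, -149.3]), np.float32(178.2), array([ 44., 101.]))]
green 0.012 [(array([ 604.2, -146.4]), np.float32(177.9), array([ 44., 101.])), (array([ 602.5, -154.5]), np.float32(178.2), array([ 44., 100.]))]
green 0.018 [(array([ 603.4, -145.2]), np.float32(177.9), array([ 44., 100.])), (array([ 599.8, -159.7]), np.float32(178.2), array([44., 99.]))]
```

```bash
cat > go.py <<'E'
import sys
from h import *
# go.py x y z jawdeg  (mm, deg): print shift/turn units from the present pose
def show():
    s=ctrl.get_state(); r=R.from_quat(s["tcp_rot"]).as_matrix(); y=np.degrees(np.arctan2(r[1,1],r[0,1]))
    print("t %.2f"%s["time"],"tcp",(s["eef_pos"]*1000).round(1),"jaw %.1f"%y,"tilt",r[:,2].round(3),"F",s["contact_force"].round(1),"open %.3f"%s["opening"],"q",s["qpos"].round(2))
    return s,r,y
s,r,y=show()
if len(sys.argv)>3:
    t=np.array(sys.argv[1:4],float); ja=float(sys.argv[4])
    d=r.T@(t/1000-s["eef_pos"])/.025
    turn=-((ja-y+90)%180-90)/5   # tool z down
    print("shift",d.round(2),"turn %.2f"%turn,"rows>=",round(max(np.linalg.norm(d)*25/41.7,abs(turn)*5/7.16),1))
E
python3 go.py 548 377 110 65.5
python3 -c "
from h import *
print(at('top',[[468.1,211.9]],.015),at('top',[[468.1,211.9]],.02))"
```

```text
t 1.15 tcp [152.4 657.6 231.3] jaw 76.9 tilt [ 0.  0. -1.] F [-0.4  0.1 -0.5] open 1.004 q [ 1.19  0.29  1.58 -0.    1.28 -0.15]
shift [-17.95  -7.36   4.85] turn 2.29 rows>= 12.0
[[ 0.60193037 -0.23453928  0.015     ]] [[ 0.60120843 -0.233171    0.02      ]]
```

```bash
python3 -m creep '[-0.4,-0.15,0.1,0.05, -1.3,-0.5,0.35,0.2, -2.5,-1,0.7,0.3, -3.9,-1.6,1.05,0.5, -5.3,-2.2,1.45,0.7, -6.7,-2.75,1.8,0.9, -8.1,-3.3,2.2,1.1, -9.5,-3.9,2.55,1.3, -10.9,-4.5,2.95,1.5, -12.3,-5.05,3.3,1.7, -13.7,-5.6,3.7,1.9, -15,-6.15,4.05,2, -16.2,-6.65,4.4,2.1, -17.1,-7,4.6,2.2, -17.6,-7.2,4.75,2.3, -17.9,-7.35,4.85,2.3, -17.95,-7.36,4.85,2.3, -17.95,-7.36,4.85,2.3]' 80 40; python3 go.py 548 377 3 65.5
python3 - <<'E'
from h import *
r=imaging.read_camera("side");cv2.imwrite("pics/s1.png",r[:,:,::-1][130:330,180:400].repeat(3,0).repeat(3,1))
r=imaging.read_camera("top");cv2.imwrite("pics/t1.png",r[:,:,::-1][130:350,100:340].repeat(2,0).repeat(2,1))
E
```

```text
time: 2.65
eef_pos: [0.5476, 0.3772, 0.1101]
tcp_rot: [0.213, 0.977, 0.0, -0.0]
contact_force: [-0.4, -0.4, 1.2]
opening: 0.684
t 2.65 tcp [547.6 377.2 110.1] jaw 65.5 tilt [-0.  0. -1.] F [-0.4 -0.4  1.2] open 0.684 q [ 0.45  0.38  1.69  0.    1.07 -0.69]
shift [-0.02 -0.    4.28] turn -0.01 rows>= 2.6
```

View pics/s1.png

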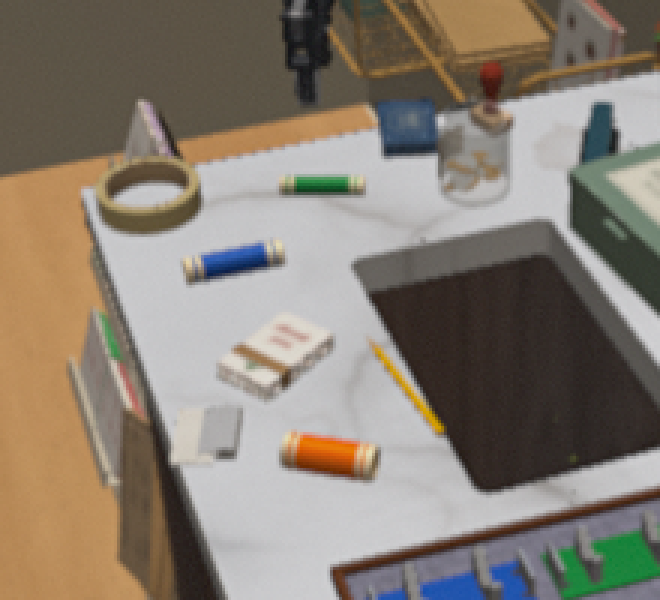

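View pics/t1.png

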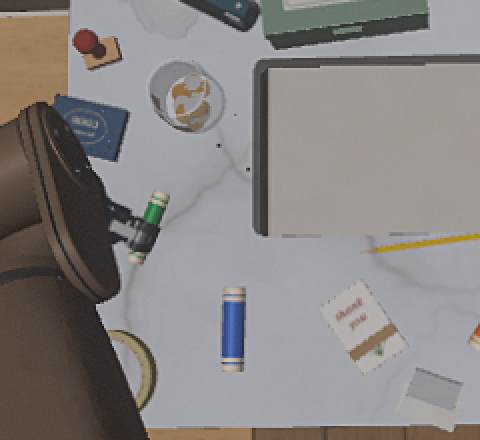

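The side picture shows the fingertips at about (282,163), above the green roll at (287,192). The top picture has the fingers straddling the roll, so I'll descend.

```bash
python3 -c "
from h import *
print(proj('side',[[.548,.377,.11]]),proj('side',[[.548,.377,.009]]))"
python3 -m creep '[0,0,0.3,0, 0,0,0.9,0, 0,0,1.7,0, 0,0,2.5,0, 0,0,3.2,0, 0,0,3.7,0, 0,0,4.0,0, 0,0,4.15,0, 0,0,4.24,0, 0,0,4.24,0]' 80 40; python3 go.py 548 377 2 65.5
```

```text
[[284.36647029 159.14331272]] [[286.53323755 191.2650978 ]]
time: 3.58
eef_pos: [0.5483, 0.3772, 0.0043]
tcp_rot: [0.213, 0.977, 0.0, 0.0]
contact_force: [0.3, -0.2, 0.3]
opening: 0.686
t 3.58 tcp [548.3 377.2   4.3] jaw 65.5 tilt [ 0.001  0.    -1.   ] F [ 0.3 -0.2  0.3] open 0.686 q [ 0.45  0.52  1.72 -0.    0.9  -0.69]
shift [ 0.01 -0.01  0.09] turn -0.01 rows>= 0.1
```

Consistent. Close on it, then lift.

```bash
python3 -m creep '[0,0,0.05,0, 0,0,0.05,0, 0,0,0.05,0, 0,0,0.05,0, 0,0,0.05,0, 0,0,0.05,0, 0,0,0.05,0, 0,0,0.05,0, 0,0,0.05,0, 0,0,0.05,0]' 255 50; python3 -m creep '[0,0,-0.2,0, 0,0,-0.7,0, 0,0,-1.5,0, 0,0,-2.4,0, 0,0,-3.2,0, 0,0,-3.8,0, 0,0,-4.1,0, 0,0,-4.2,0]'; python3 go.py 605 -148 110 88
```

```text
time: 4.42
eef_pos: [0.5486, 0.3772, 0.0039]
tcp_rot: [0.213, 0.977, 0.0, 0.001]
contact_force: [-1.0, -0.7, 5.3]
opening: 0.183
time: 5.08
eef_pos: [0.5488, 0.3774, 0.1099]
tcp_rot: [0.213, 0.977, 0.001, 0.001]
contact_force: [-0.1, -0.7, -0.9]
opening: 0.188
t 5.08 tcp [548.8 377.4 109.9] jaw 65.5 tilt [ 0.003  0.001 -1.   ] F [-0.1 -0.7 -0.9] open 0.188 q [ 0.45  0.38  1.69  0.    1.07 -0.69]
shift [-10.78 -18.18  -0.03] turn -4.51 rows>= 12.7
```

```bash
python3 -m creep '[-0.2,-0.35,0,-0.1, -0.7,-1.2,0,-0.3, -1.4,-2.4,0,-0.6, -2.2,-3.7,0,-0.9, -3,-5.05,0,-1.2, -3.8,-6.4,0,-1.5, -4.6,-7.75,0,-1.9, -5.4,-9.1,0,-2.2, -6.2,-10.45,0,-2.6, -7,-11.8,0,-2.9, -7.8,-13.15,0,-3.2, -8.6,-14.5,0,-3.6, -9.3,-15.7,0,-3.9, -9.9,-16.7,0,-4.1, -10.35,-17.4,0,-4.3, -10.6,-17.9,0,-4.4, -10.75,-18.1,0,-4.5, -10.78,-18.18,0,-4.5, -10.78,-18.18,0,-4.5]'; python3 go.py 605 -148 60 88
cat > pic.py <<'E'
import sys
from h import *
n=sys.argv[1]
a=imaging.read_camera("top")[150:330,360:520]; b=imaging.read_camera("side")[260:400,270:450]
a=cv2.resize(a,(400,450),interpolation=cv2.INTER_CUBIC); b=cv2.resize(b,(396,308) if 0 else (400,311),interpolation=cv2.INTER_CUBIC)
o=np.zeros((450,800,3),np.uint8); o[:,:400]=a; o[:311,400:]=b
cv2.imwrite(f"pics/{n}.png",o[:,:,::-1])
E
python3 pic.py p2
```

```text
time: 6.67
eef_pos: [0.6034, -0.1484, 0.1066]
tcp_rot: [0.018, 1.0, 0.001, -0.001]
contact_force: [-0.1, -0.3, -1.2]
opening: 0.189
t 6.67 tcp [ 603.4 -148.4  106.6] jaw 87.9 tilt [-0.002  0.001 -1.   ] F [-0.1 -0.3 -1.2] open 0.189 q [-0.4   0.3   1.8   0.    1.04 -1.94]
shift [-0.07  0.01  1.86] turn -0.02 rows>= 1.1
```

View pics/p2.png

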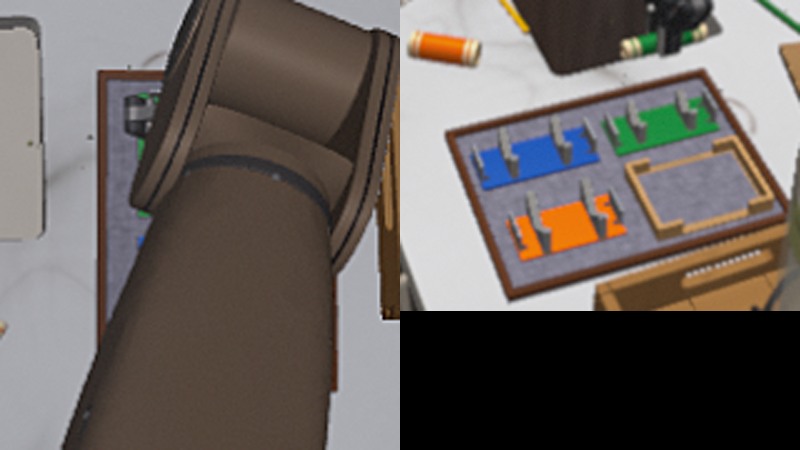

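```bash
python3 - <<'E'
from h import *
imaging.read_camera("side")
for x in imaging.silhouettes("side","coin_roll_green_center")[:2]:
    print(x["p"],x["uv"]);c,a,s=axis("side",x["mask"],.112);print(c,a,s)
print(proj("side",[[.604,-.148,.112],[.604+.039,-.148,.112],[.604-.039,-.148,.112]]))
print(ctrl.get_state()["eef_pos"])
E
```

```text
0.79 [382.6, 280.3]
[ 581.19085693 -145.18978882] 158.90152 [29.19146728515625, 32.47020721435547]
[[388.36631192 278.04272564]
 [406.22560368 273.30717061]
 [370.1512191  282.86031541]]
[ 0.60409766 -0.147267    0.10759507]
```

```bash
python3 -m creep '[0,0,0.3,0, -0.02,0,0.9,0, -0.05,0,1.5,0, -0.05,0,2.0,0, -0.05,0,2.25,0, -0.05,0,2.4,0, -0.05,0,2.4,0, -0.05,0,2.4,0]'; python3 go.py 605 -148 26 88; python3 pic.py p3
```

```text
time: 7.53
eef_pos: [0.6058, -0.1485, 0.0481]
tcp_rot: [0.018, 1.0, -0.0, 0.0]
contact_force: [0.1, -0.2, -0.7]
opening: 0.185
t 7.53 tcp [ 605.8 -148.5   48.1] jaw 88.0 tilt [ 0. -0. -1.] F [ 0.1 -0.2 -0.7] open 0.185 q [-0.4   0.38  1.82 -0.    0.94 -1.94]
shift [0.03 0.02 0.88] turn -0.01 rows>= 0.5
```

View pics/p3.png

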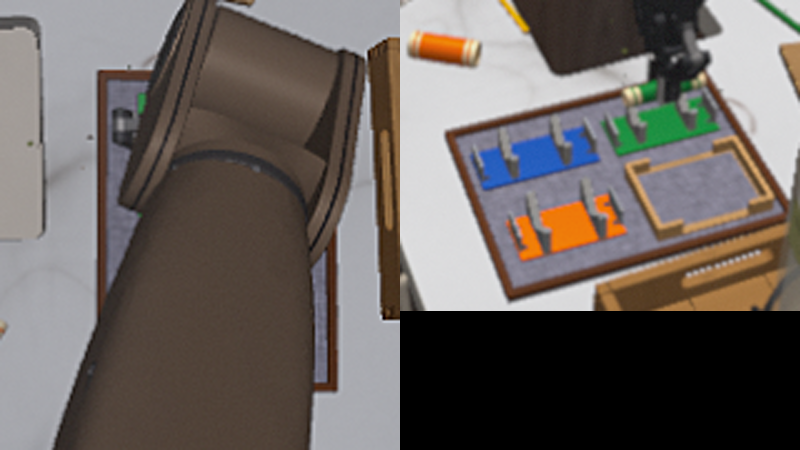

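```bash
python3 -m creep '[0,0,0.15,0, 0,0,0.35,0, 0,0,0.55,0, 0,0,0.7,0, 0,0,0.78,0, 0,0,0.82,0, 0,0,0.86,0, 0,0,0.86,0]'; python3 go.py 605 -148 24 88
```

```text
time: 8.3
eef_pos: [0.6055, -0.1485, 0.0261]
tcp_rot: [0.018, 1.0, 0.0, -0.0]
contact_force: [0.2, -0.1, -1.2]
opening: 0.188
t 8.30 tcp [ 605.5 -148.5   26.1] jaw 87.9 tilt [-0.  0. -1.] F [ 0.2 -0.1 -1.2] open 0.188 q [-0.4   0.41  1.82 -0.    0.9  -1.94]
shift [0.02 0.02 0.09] turn -0.01 rows>= 0.1
```

```bash
python3 -m creep '[0,0,0.04,0, 0,0,0.08,0, 0,0,0.12,0, 0,0,0.12,0]'; python3 go.py;python3 pic.py p4
```

```text
time: 8.63
eef_pos: [0.606, -0.1487, 0.0251]
tcp_rot: [0.018, 1.0, -0.0, 0.0]
contact_force: [-3.8, 0.9, 6.2]
opening: 0.188
t 8.63 tcp [ 606.  -148.7   25.1] jaw 87.9 tilt [ 0. -0. -1.] F [-3.8  0.9  6.2] open 0.188 q [-0.4   0.42  1.82 -0.    0.9  -1.94]
```

View pics/p4.png

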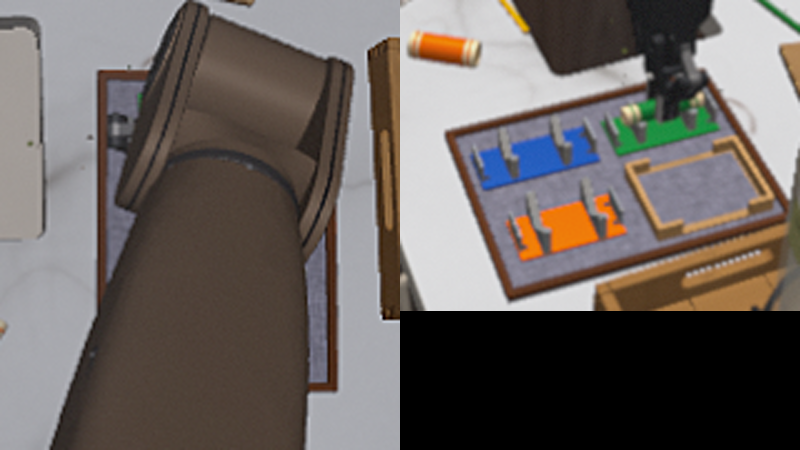

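```bash
python3 -m creep '[0,0,0,0, 0,0,0,0, 0,0,0,0, 0,0,0,0, 0,0,0,0]' 140; python3 -m creep '[0,0,-0.2,0, 0,0,-0.6,0, 0,0,-1.2,0, 0,0,-2,0, 0,0,-2.8,0, 0,0,-3.3,0, 0,0,-3.4,0, 0,0,-3.4,0]' ; python3 go.py 442.5 288 110 87.6;python3 pic.py p5
```

```text
time: 9.15
eef_pos: [0.6054, -0.1484, 0.0231]
tcp_rot: [0.018, 1.0, 0.0, -0.0]
contact_force: [0.6, -0.4, -0.7]
opening: 0.451
time: 9.82
eef_pos: [0.6064, -0.1488, 0.1101]
tcp_rot: [0.018, 1.0, -0.001, 0.001]
contact_force: [-0.2, 0.2, -0.8]
opening: 0.45
t 9.82 tcp [ 606.4 -148.8  110.1] jaw 87.9 tilt [ 0.003 -0.001 -1.   ] F [-0.2  0.2 -0.8] open 0.450 q [-0.4   0.3   1.8  -0.    1.04 -1.94]
shift [ 7.18 17.23 -0.04] turn 0.07 rows>= 11.2
```

View pics/p5.png

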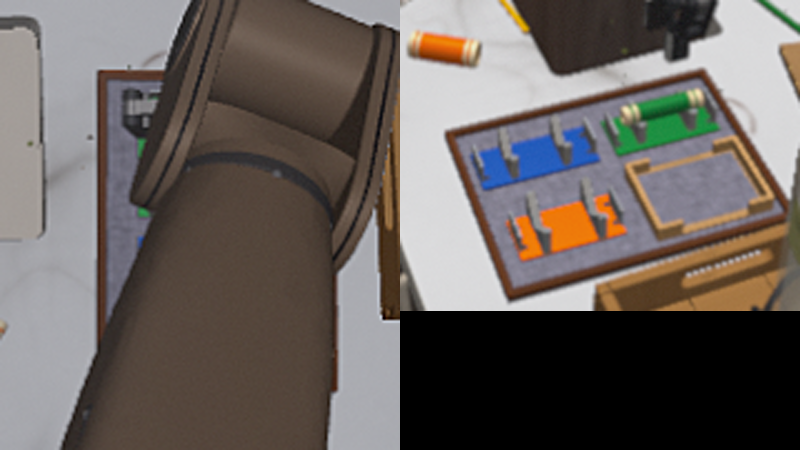

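The green roll now lies in its cradle, spanning (621,112) to (706,98). Next is the blue roll.

```bash
python3 -m creep '[0.15,0.35,0,0, 0.5,1.2,0,0, 1,2.4,0,0, 1.55,3.75,0,0, 2.1,5.1,0,0, 2.65,6.4,0,0, 3.2,7.7,0,0, 3.75,9,0,0, 4.3,10.3,0,0, 4.85,11.6,0,0, 5.4,12.9,0,0, 5.9,14.2,0,0, 6.4,15.3,0,0.1, 6.8,16.3,0,0.1, 7.05,16.9,0,0.1, 7.15,17.15,0,0.1, 7.18,17.23,0,0.1, 7.18,17.23,0,0.1]' 80; python3 go.py 442.5 288 4 87.6
python3 - <<'E'
from h import *
imaging.read_camera("side")
for n,z in(("coin_roll_green_center",.03),("coin_roll_blue_center",.0115)):
  imaging.read_camera("top")
  for cam in("top","side"):
    for x in imaging.silhouettes(cam,n)[:1]:
      c,a,s=axis(cam,x["mask"],z);print(cam,n,x["p"],c,a,s)
cv2.imwrite("pics/t6.png",imaging.read_camera("top")[:,:,::-1])
E
```

```text
time: 11.42
eef_pos: [0.4409, 0.2883, 0.1075]
tcp_rot: [0.022, 1.0, -0.0, -0.001]
contact_force: [0.1, -0.3, -0.6]
opening: 0.688
t 11.42 tcp [440.9 288.3 107.5] jaw 87.5 tilt [-0.001 -0.001 -1.   ] F [ 0.1 -0.3 -0.6] open 0.688 q [ 0.39  0.1   2.03 -0.    1.01 -1.14]
shift [-0.07 -0.01  4.14] turn -0.02 rows>= 2.5
top coin_roll_green_center 0.7 [ 604.13995361 -148.01486206] 177.79018 [16.424339294433594, 76.3320083618164]
side coin_roll_green_center 0.81 [ 607.13769531 -148.07041931] 178.14871 [26.156705856323242, 80.44806671142578]
top coin_roll_blue_center 0.72 [469.82858276 286.16656494] 0.007452243 [24.915925979614258, 30.971288681030273]
side coin_roll_blue_center 0.86 [442.46185303 283.42001343] 175.13632 [43.667724609375, 87.8560791015625]
```

View pics/t6.png

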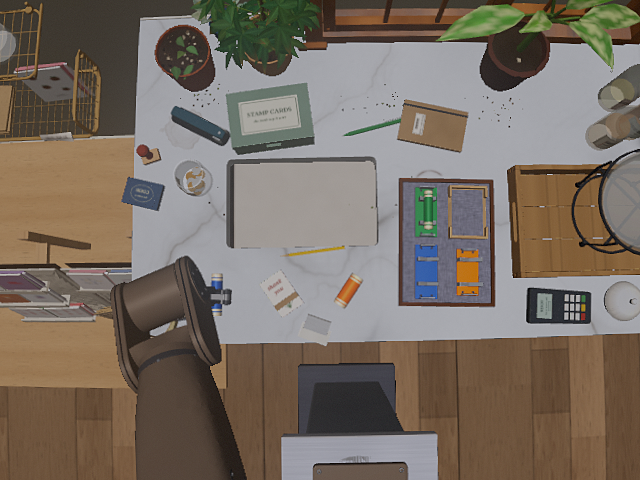

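Green sits at (605,-148) mm by both views, which matches its seat. The gripper is over blue at (217,295).

```bash
python3 -m creep '[-0.02,0,0.3,0, -0.05,0,0.9,0, -0.05,0,1.7,0, -0.05,0,2.5,0, -0.05,0,3.2,0, -0.05,0,3.7,0, -0.05,0,4.0,0, -0.05,0,4.1,0, -0.05,0,4.16,0, -0.05,0,4.16,0]' 80 50; python3 -m creep '[0,0,0,0, 0,0,0,0, 0,0,0,0, 0,0,0,0, 0,0,0,0, 0,0,0,0, 0,0,0,0, 0,0,0,0, 0,0,0,0]' 255; python3 -m creep '[0,0,-0.2,0, 0,0,-0.7,0, 0,0,-1.5,0, 0,0,-2.4,0, 0,0,-3.2,0, 0,0,-3.8,0, 0,0,-4.1,0, 0,0,-4.2,0]'; python3 go.py 481 -143.5 110 88
```

```text
time: 12.65
eef_pos: [0.4434, 0.2886, 0.0048]
tcp_rot: [0.022, 1.0, 0.0, 0.0]
contact_force: [0.5, 0.9, 0.4]
opening: 0.688
time: 13.4
eef_pos: [0.4435, 0.2886, 0.0053]
tcp_rot: [0.022, 1.0, 0.0, 0.001]
contact_force: [-0.7, -1.2, 5.7]
opening: 0.25
time: 14.07
eef_pos: [0.4435, 0.2887, 0.1112]
tcp_rot: [0.022, 1.0, 0.001, 0.001]
contact_force: [-0.8, 0.1, -1.6]
opening: 0.247
t 14.07 tcp [443.5 288.7 111.2] jaw 87.5 tilt [ 0.003  0.001 -1.   ] F [-0.8  0.1 -1.6] open 0.247 q [ 0.39  0.1   2.03  0.    1.01 -1.14]
shift [ -2.27 -17.21   0.03] turn -0.11 rows>= 10.4
```

```bash
python3 -m creep '[-0.05,-0.35,0,0, -0.15,-1.2,0,0, -0.3,-2.4,0,0, -0.5,-3.75,0,0, -0.7,-5.1,0,0, -0.85,-6.4,0,0, -1,-7.7,0,0, -1.2,-9,0,0, -1.35,-10.3,0,0, -1.55,-11.6,0,0, -1.7,-12.9,0,0, -1.9,-14.2,0,0, -2.05,-15.3,0,-0.1, -2.15,-16.3,0,-0.1, -2.25,-16.9,0,-0.1, -2.3,-17.15,0,-0.1, -2.3,-17.21,0,-0.1, -2.3,-17.21,0,-0.1, -2.3,-17.21,1,-0.1, -2.3,-17.21,2,-0.1]';  python3 go.py 482 -143.5 50 88; python3 pic.py p7
```

```text
time: 15.73
eef_pos: [0.4824, -0.1435, 0.0602]
tcp_rot: [0.017, 1.0, -0.001, 0.002]
contact_force: [0.1, 0.5, -2.2]
opening: 0.246
t 15.73 tcp [ 482.4 -143.5   60.2] jaw 88.0 tilt [ 0.004 -0.002 -1.   ] F [ 0.1  0.5 -2.2] open 0.246 q [-0.49  0.12  2.11  0.    0.9  -2.03]
shift [0.02 0.   0.41] turn 0.01 rows>= 0.2
```

View pics/p7.png

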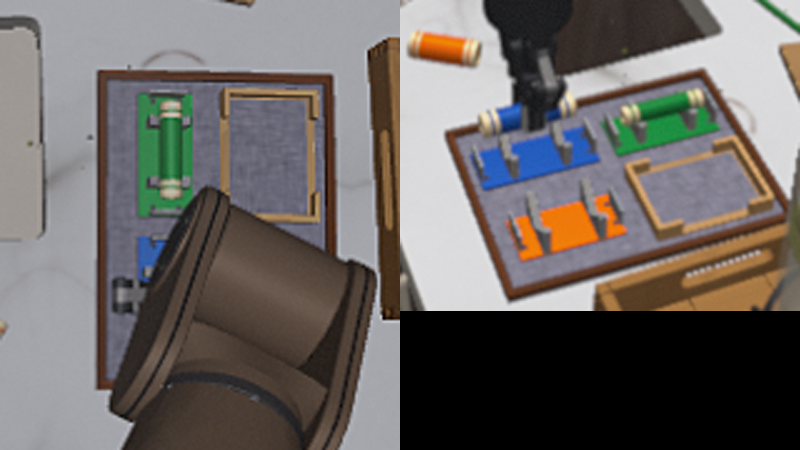

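```bash
python3 -m creep '[0,0,0.2,0, 0,0,0.5,0, 0,0,0.85,0, 0,0,1.1,0, 0,0,1.2,0, 0,0,1.26,0, 0,0,1.3,0, 0,0,1.34,0, 0,0,1.34,0]'; python3 go.py 482 -143.5 25 88
```

```text
time: 16.58
eef_pos: [0.4814, -0.1442, 0.0263]
tcp_rot: [0.018, 1.0, -0.0, 0.0]
contact_force: [-0.2, 0.2, -0.4]
opening: 0.244
t 16.58 tcp [ 481.4 -144.2   26.3] jaw 87.9 tilt [ 0. -0. -1.] F [-0.2  0.2 -0.4] open 0.244 q [-0.49  0.19  2.12 -0.    0.83 -2.03]
shift [-0.02  0.03  0.05] turn -0.01 rows>= 0.0
```

```bash
python3 -m creep '[0,0,0.04,0, 0,0,0.08,0, 0,0,0.08,0]'; python3 -m creep '[0,0,0,0, 0,0,0,0, 0,0,0,0, 0,0,0,0, 0,0,0,0]' 130; python3 -m creep '[0,0,-0.2,0, 0,0,-0.6,0, 0,0,-1.2,0, 0,0,-2,0, 0,0,-2.8,0, 0,0,-3.3,0, 0,0,-3.4,0, 0,0,-3.4,0]' ; python3 go.py 445 18 110 56;python3 pic.py p8
```

```text
time: 16.83
eef_pos: [0.4815, -0.1442, 0.0261]
tcp_rot: [0.018, 1.0, 0.0, -0.001]
contact_force: [-6.8, 2.2, 12.2]
opening: 0.242
time: 17.25
eef_pos: [0.4811, -0.144, 0.0237]
tcp_rot: [0.018, 1.0, 0.0, 0.0]
contact_force: [-0.1, 0.2, -0.3]
opening: 0.489
time: 17.92
eef_pos: [0.482, -0.1445, 0.1106]
tcp_rot: [0.018, 1.0, -0.001, 0.002]
contact_force: [0.0, 0.4, -0.2]
opening: 0.491
t 17.92 tcp [ 482.  -144.5  110.6] jaw 88.0 tilt [ 0.003 -0.002 -1.   ] F [ 0.   0.4 -0.2] open 0.491 q [-0.49  0.04  2.09  0.    1.   -2.03]
shift [1.71 6.44 0.01] turn 6.39 rows>= 4.5
```

View pics/p8.png

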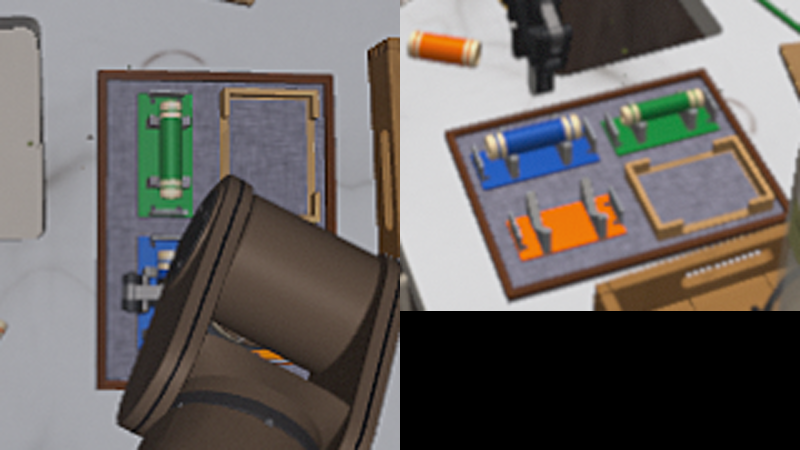

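```bash
python3 -m creep '[0.05,0.2,0,0.3, 0.2,0.75,0,1, 0.4,1.6,0,1.8, 0.7,2.6,0,2.8, 1,3.7,0,3.8, 1.25,4.7,0,4.7, 1.45,5.5,0,5.5, 1.6,6.1,0,6, 1.68,6.35,0,6.3, 1.7,6.44,0,6.4, 1.7,6.44,0,6.4, 1.7,6.44,0,6.4]' 70; python3 go.py 445 18 4 56
python3 - <<'E'
from h import *
o=[]
for cam,b in(("top",(210,350,280,420)),("side",(210,330,210,330))):
    a=imaging.read_camera(cam)[b[0]:b[1],b[2]:b[3]]; o.append(cv2.resize(a,(400,400),interpolation=cv2.INTER_CUBIC))
cv2.imwrite("pics/o9.png",np.hstack(o)[:,:,::-1])
E
```

```text
time: 19.02
eef_pos: [0.4441, 0.0182, 0.1082]
tcp_rot: [0.293, 0.956, -0.0, -0.001]
contact_force: [0.6, 0.2, 1.1]
opening: 0.725
t 19.02 tcp [444.1  18.2 108.2] jaw 56.0 tilt [-0.001  0.    -1.   ] F [0.6 0.2 1.1] open 0.725 q [-0.19 -0.09  2.22 -0.    1.01 -1.16]
shift [-0.04  0.02  4.17] turn -0.00 rows>= 2.5
```

View pics/o9.png

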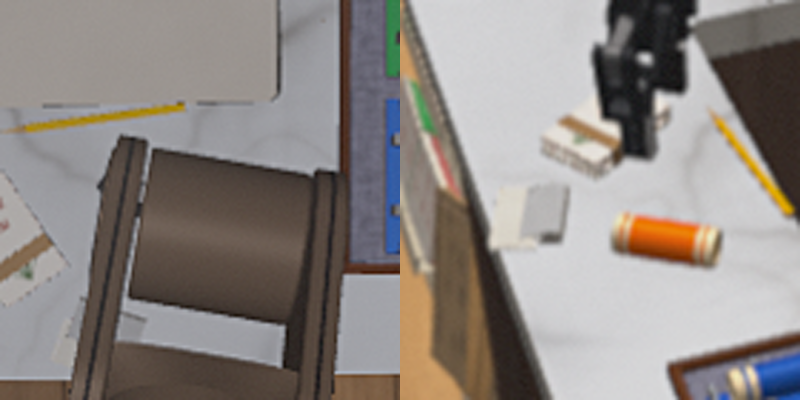

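```bash
python3 -c "
from h import *
print(proj('side',[[.445,.018,.014]]))"
python3 -m creep '[-0.02,0,0.3,0, -0.04,0,0.9,0, -0.04,0,1.7,0, -0.04,0,2.5,0, -0.04,0,3.2,0, -0.04,0,3.7,0, -0.04,0,4.0,0, -0.04,0,4.1,0, -0.04,0,4.16,0, -0.04,0,4.16,0]' 70 50; python3 -m creep '[0,0,0,0, 0,0,0,0, 0,0,0,0, 0,0,0,0, 0,0,0,0, 0,0,0,0, 0,0,0,0, 0,0,0,0, 0,0,0,0]' 255; python3 -m creep '[0,0,-0.2,0, 0,0,-0.7,0, 0,0,-1.5,0, 0,0,-2.4,0, 0,0,-3.2,0, 0,0,-3.8,0, 0,0,-4.1,0, 0,0,-4.2,0]'; python3 go.py 479.5 -230.5 110 88
```

```text
[[288.97763539 281.46300428]]
time: 19.95
eef_pos: [0.4457, 0.0176, 0.0051]
tcp_rot: [0.293, 0.956, 0.0, 0.0]
contact_force: [-0.4, -0.3, 1.0]
opening: 0.727
time: 20.7
eef_pos: [0.4461, 0.0178, 0.0058]
tcp_rot: [0.293, 0.956, 0.0, 0.001]
contact_force: [-0.4, 1.8, 5.3]
opening: 0.307
time: 21.37
eef_pos: [0.4456, 0.0177, 0.1108]
tcp_rot: [0.293, 0.956, 0.0, 0.001]
contact_force: [1.2, -0.4, -2.0]
opening: 0.307
t 21.37 tcp [445.6  17.7 110.8] jaw 56.0 tilt [ 0.002 -0.001 -1.   ] F [ 1.2 -0.4 -2. ] open 0.307 q [-0.19 -0.09  2.22 -0.    1.01 -1.16]
shift [-6.68 -7.47  0.04] turn -6.41 rows>= 6.0
```

```bash
python3 -m creep '[-0.2,-0.2,0,-0.2, -0.6,-0.7,0,-0.6, -1.2,-1.35,0,-1.1, -1.9,-2.1,0,-1.8, -2.7,-3,0,-2.6, -3.5,-3.9,0,-3.4, -4.3,-4.8,0,-4.2, -5.1,-5.7,0,-5, -5.7,-6.4,0,-5.6, -6.2,-6.95,0,-6, -6.5,-7.3,0,-6.3, -6.65,-7.45,0,-6.4, -6.68,-7.47,0,-6.4, -6.68,-7.47,0.3,-6.4, -6.68,-7.47,0.9,-6.4, -6.68,-7.47,1.5,-6.4, -6.68,-7.47,1.9,-6.4, -6.68,-7.47,2,-6.4, -6.68,-7.47,2,-6.4]';  python3 go.py 479.5 -230.5 50 88; python3 pic.py p10
```

```text
time: 22.95
eef_pos: [0.4781, -0.2291, 0.0583]
tcp_rot: [0.018, 1.0, 0.001, -0.001]
contact_force: [-0.4, 0.1, -2.0]
opening: 0.308
t 22.95 tcp [ 478.1 -229.1   58.3] jaw 88.0 tilt [-0.003  0.002 -1.   ] F [-0.4  0.1 -2. ] open 0.308 q [-0.64  0.19  2.05  0.    0.91 -2.17]
shift [-0.06 -0.06  0.33] turn -0.00 rows>= 0.2
```

View pics/p10.png

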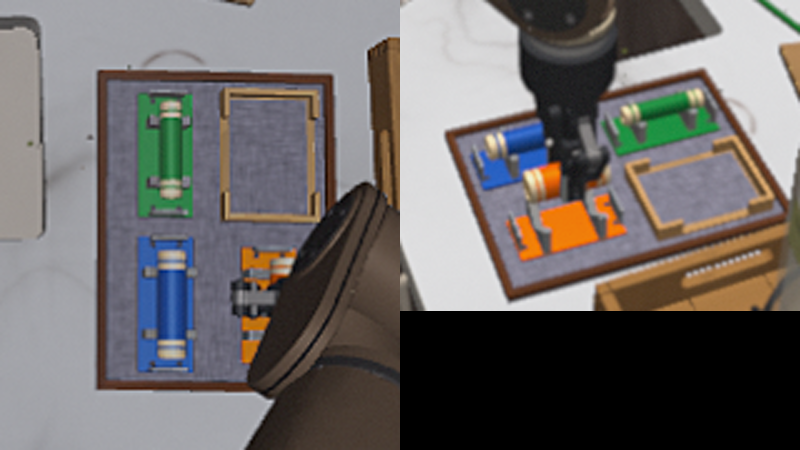

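```bash
python3 -c "
from h import *
print(proj('side',[[.4795,-.2300,.068],[.5145,-.23,.068],[.4445,-.23,.068]]))"
python3 -m creep '[0,0,0.2,0, 0,0,0.5,0, 0,0,0.85,0, 0,0,1.1,0, 0,0,1.22,0, 0,0,1.3,0, 0,0,1.36,0, 0,0,1.36,0]'; python3 go.py 479.5 -230.5 25 88
```

```text
[[344.58653698 339.4934543 ]
 [362.02991391 334.48276579]
 [326.84193389 344.56904127]]
time: 23.72
eef_pos: [0.4784, -0.2301, 0.0268]
tcp_rot: [0.018, 1.0, 0.001, -0.002]
contact_force: [-5.8, 2.1, 7.1]
opening: 0.309
t 23.72 tcp [ 478.4 -230.1   26.8] jaw 88.0 tilt [-0.003  0.002 -1.   ] F [-5.8  2.1  7.1] open 0.309 q [-0.64  0.24  2.05 -0.    0.85 -2.17]
shift [-0.05 -0.01  0.07] turn -0.00 rows>= 0.1
```

```bash
python3 -m creep '[0,0,0.02,0, 0,0,0.02,0]'; python3 -m creep '[0,0,0,0, 0,0,0,0, 0,0,0,0, 0,0,0,0, 0,0,0,0]' 120; python3 -m creep '[0,0,-0.2,0, 0,0,-0.6,0, 0,0,-1.2,0, 0,0,-2,0, 0,0,-2.8,0, 0,0,-3.3,0, 0,0,-3.4,0, 0,0,-3.4,0]' ; python3 go.py 442.5 152 110 122.5;python3 pic.py p11
```

```text
time: 23.88
eef_pos: [0.4784, -0.2301, 0.0267]
tcp_rot: [0.017, 1.0, 0.001, -0.002]
contact_force: [-6.2, 2.6, 8.6]
opening: 0.307
time: 24.3
eef_pos: [0.4792, -0.2305, 0.0253]
tcp_rot: [0.018, 1.0, -0.0, 0.0]
contact_force: [-0.3, -0.5, 0.0]
opening: 0.524
time: 24.97
eef_pos: [0.4798, -0.2309, 0.1118]
tcp_rot: [0.018, 1.0, -0.001, 0.001]
contact_force: [0.1, -0.7, -0.6]
opening: 0.533
t 24.97 tcp [ 479.8 -230.9  111.8] jaw 88.0 tilt [ 0.002 -0.002 -1.   ] F [ 0.1 -0.7 -0.6] open 0.533 q [-0.64  0.11  2.02 -0.    1.01 -2.17]
shift [ 2.04 15.25  0.04] turn -6.91 rows>= 9.2
```

View pics/p11.png

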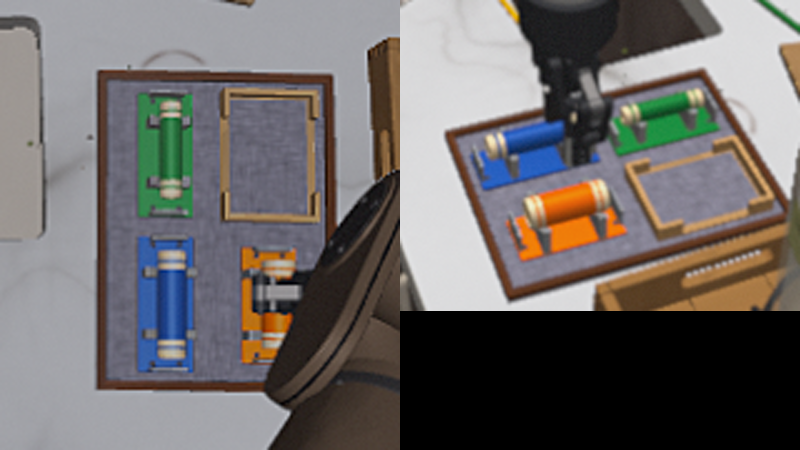

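```bash
python3 -m creep '[0.05,0.3,0,-0.15, 0.15,1.1,0,-0.5, 0.3,2.2,0,-1, 0.45,3.5,0,-1.6, 0.65,4.8,0,-2.2, 0.8,6.1,0,-2.8, 1,7.4,0,-3.4, 1.15,8.7,0,-4, 1.35,10,0,-4.6, 1.5,11.3,0,-5.2, 1.7,12.6,0,-5.8, 1.85,13.8,0,-6.3, 1.95,14.6,0,-6.6, 2,15.1,0,-6.8, 2.02,15.3,0,-6.9, 2.02,15.32,0,-6.9, 2.02,15.32,0,-6.9, 2.02,15.32,0,-6.9]' 0; python3 go.py 442.7 154 3 122.5
python3 - <<'E'
from h import *
o=[]
for cam,b in(("top",(230,350,210,330)),("side",(190,310,210,330))):
    a=imaging.read_camera(cam)[b[0]:b[1],b[2]:b[3]]; o.append(cv2.resize(a,(400,400),interpolation=cv2.INTER_CUBIC))
    for x in imaging.silhouettes(cam,"gift_cards_center")[:1]: print(x["p"],axis(cam,x["mask"],.012))
cv2.imwrite("pics/o12.png",np.hstack(o)[:,:,::-1])
print(proj('side',[[.4427,.154,.017]]),proj('top',[[.4427,.154,.017]]))
E
```

```text
time: 26.57
eef_pos: [0.4421, 0.1535, 0.1099]
tcp_rot: [-0.279, 0.96, -0.0, -0.0]
contact_force: [-0.2, -0.5, -0.7]
opening: 1.0
t 26.57 tcp [442.1 153.5 109.9] jaw 122.4 tilt [-0.001 -0.    -1.   ] F [-0.2 -0.5 -0.7] open 1.000 q [ 0.12 -0.03  2.17 -0.    1.01 -2.02]
shift [-0.03  0.    4.28] turn -0.02 rows>= 2.6
0.18 (array([ 480.65734863, -147.9349823 ]), np.float32(178.14502), [22.654354095458984, 84.18688201904297])
0.86 (array([440.78704834, 147.45524597]), np.float32(31.303234), [67.43535614013672, 96.93844604492188])
[[271.27239511 244.95162843]] [[281.00290242 292.82913491]]
```

View pics/o12.png

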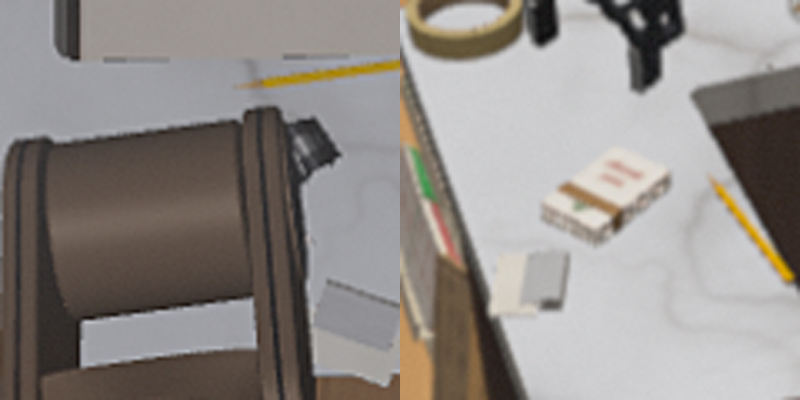

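```bash
python3 -c "
from h import *
print(at('top',[[490,211],[493,211]],.012))"
python3 -m creep '[0,0,0.3,0, 0,0,0.9,0, 0,0,1.7,0, 0,0,2.5,0, 0,0,3.2,0, 0,0,3.7,0, 0,0,4.0,0, 0,0,4.15,0, 0,0,4.24,0, 0,0,4.24,0]' 0 40; python3 go.py; python3 -m creep '[0,0,0,0, 0,0,0,0, 0,0,0,0, 0,0,0,0, 0,0,0,0, 0,0,0,0, 0,0,0,0, 0,0,0,0, 0,0,0,0]' 255 40; python3 -m creep '[0,0,-0.2,0, 0,0,-0.7,0, 0,0,-1.5,0, 0,0,-2.4,0, 0,0,-3.2,0, 0,0,-3.8,0, 0,0,-4.1,0, 0,0,-4.2,0]'; python3 go.py 601.5 -233 110 88
python3 - <<'E'
from h import *
o=[]
for cam,b in(("top",(230,350,210,330)),("side",(190,310,210,330))):
    a=imaging.read_camera(cam)[b[0]:b[1],b[2]:b[3]]; o.append(cv2.resize(a,(400,400),interpolation=cv2.INTER_CUBIC))
cv2.imwrite("pics/o13.png",np.hstack(o)[:,:,::-1])
E
```

```text
[[ 0.60353862 -0.28175408  0.012     ]
 [ 0.60344243 -0.28812577  0.012     ]]
time: 27.6
eef_pos: [0.4425, 0.1541, 0.0043]
tcp_rot: [-0.279, 0.96, -0.0, 0.0]
contact_force: [0.4, 0.3, -0.4]
opening: 1.001
t 27.60 tcp [442.5 154.1   4.3] jaw 122.4 tilt [ 0. -0. -1.] F [ 0.4  0.3 -0.4] open 1.001 q [ 0.12  0.16  2.2  -0.    0.77 -2.02]
time: 28.35
eef_pos: [0.4432, 0.1543, 0.0054]
tcp_rot: [-0.279, 0.96, -0.0, 0.001]
contact_force: [-1.0, 0.2, 6.2]
opening: 0.597
time: 29.02
eef_pos: [0.4429, 0.1543, 0.1106]
tcp_rot: [-0.279, 0.96, -0.0, 0.001]
contact_force: [-0.5, -0.2, -1.3]
opening: 0.593
t 29.02 tcp [442.9 154.3 110.6] jaw 122.4 tilt [ 0.002  0.    -1.   ] F [-0.5 -0.2 -1.3] open 0.593 q [ 0.12 -0.04  2.17  0.    1.01 -2.02]
shift [  2.96 -16.48   0.04] turn 6.89 rows>= 10.0
```

View pics/o13.png

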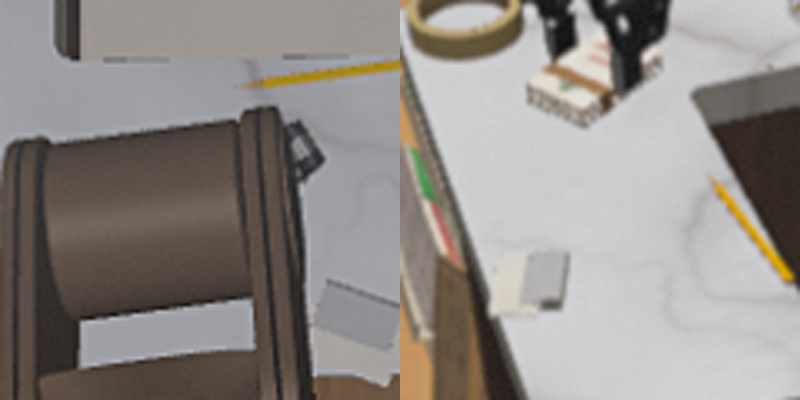

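```bash
python3 -m creep '[0.05,-0.3,0,0.15, 0.2,-1.1,0,0.5, 0.4,-2.3,0,1, 0.65,-3.6,0,1.5, 0.9,-4.9,0,2.1, 1.1,-6.2,0,2.6, 1.35,-7.5,0,3.2, 1.6,-8.8,0,3.7, 1.8,-10.1,0,4.3, 2.05,-11.4,0,4.8, 2.3,-12.7,0,5.4, 2.5,-13.9,0,5.9, 2.7,-15,0,6.3, 2.85,-15.8,0,6.6, 2.92,-16.3,0,6.8, 2.96,-16.45,0,6.9, 2.96,-16.48,0,6.9, 2.96,-16.48,0,6.9]';  python3 -m creep '[0,0,0.3,0, 0,0,0.9,0, 0,0,1.5,0, 0,0,1.9,0, 0,0,2.1,0, 0,0,2.2,0, 0,0,2.2,0, 0,0,2.2,0]';python3 go.py 601.5 -233 50 88; python3 pic.py p14
```

```text
time: 30.62
eef_pos: [0.6002, -0.2323, 0.1083]
tcp_rot: [0.018, 1.0, 0.001, -0.001]
contact_force: [-0.4, -0.1, -1.2]
opening: 0.593
time: 31.28
eef_pos: [0.6012, -0.2333, 0.0547]
tcp_rot: [0.018, 1.0, -0.0, 0.0]
contact_force: [-0.3, 0.3, -0.4]
opening: 0.593
t 31.28 tcp [ 601.2 -233.3   54.7] jaw 88.0 tilt [ 0.001 -0.    -1.   ] F [-0.3  0.3 -0.4] open 0.593 q [-0.53  0.41  1.76  0.    0.97 -2.06]
shift [-0.01  0.01  0.19] turn -0.01 rows>= 0.1
```

View pics/p14.png

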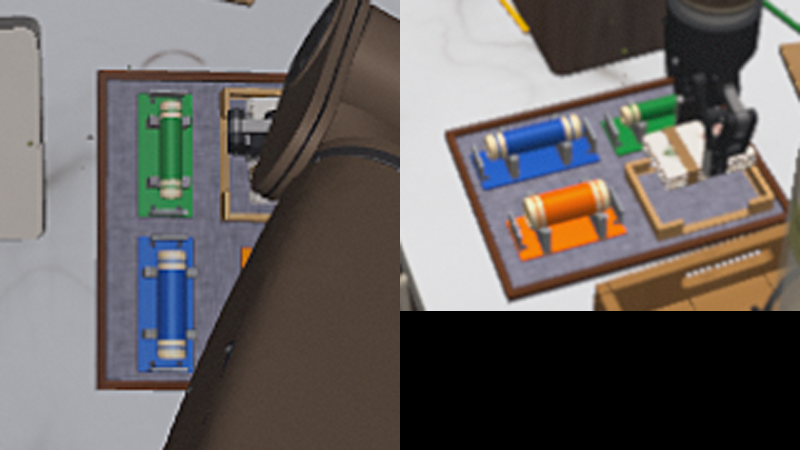

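```bash
python3 -m creep '[0,0,0.2,0, 0,0,0.5,0, 0,0,0.85,0, 0,0,1.15,0, 0,0,1.35,0, 0,0,1.46,0, 0,0,1.52,0, 0,0,1.56,0, 0,0,1.56,0]'; python3 pic.py p15
```

```text
time: 32.13
eef_pos: [0.601, -0.2333, 0.0153]
tcp_rot: [0.018, 1.0, -0.0, 0.0]
contact_force: [-1.1, 1.1, -0.7]
opening: 0.593
```

View pics/p15.png

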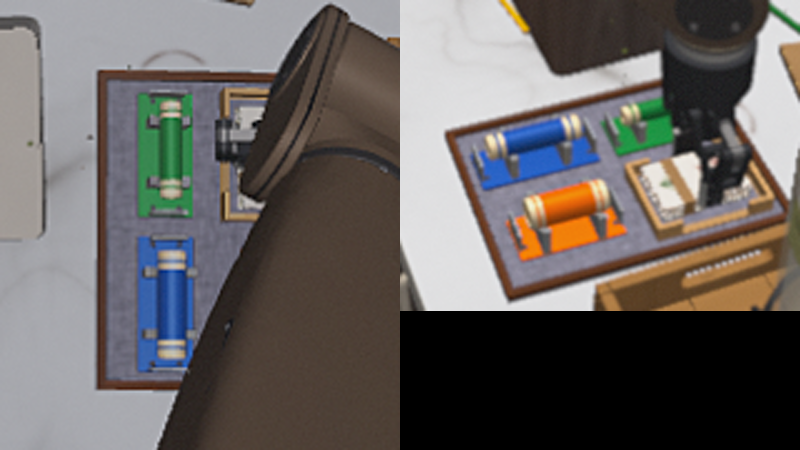

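The pack is inside the box walls, at about (695,185) in the panel. I'll lower it to contact.

```bash
python3 -m creep '[0,0,0.04,0, 0,0,0.08,0, 0,0,0.12,0, 0,0,0.12,0]'; python3 go.py
```

```text
time: 32.57
eef_pos: [0.601, -0.2333, 0.0125]
tcp_rot: [0.018, 1.0, -0.0, 0.0]
contact_force: [-0.5, 0.9, -1.0]
opening: 0.601
t 32.57 tcp [ 601.  -233.3   12.5] jaw 87.9 tilt [ 0. -0. -1.] F [-0.5  0.9 -1. ] open 0.601 q [-0.53  0.47  1.77 -0.    0.9  -2.06]
```

```bash
python3 -m creep '[0,0,0.04,0, 0,0,0.08,0, 0,0,0.12,0, 0,0,0.12,0]'; python3 go.py
```

```text
time: 32.9
eef_pos: [0.601, -0.2333, 0.0124]
tcp_rot: [0.018, 1.0, 0.0, -0.001]
contact_force: [-7.5, 3.4, 13.2]
opening: 0.595
t 32.90 tcp [ 601.  -233.3   12.4] jaw 88.0 tilt [-0.002  0.    -1.   ] F [-7.5  3.4 13.2] open 0.595 q [-0.53  0.47  1.77 -0.    0.9  -2.06]
```

```bash
python3 -m creep '[0,0,-0.1,0, 0,0,-0.1,0, 0,0,-0.1,0, 0,0,-0.1,0, 0,0,-0.1,0]' 78; python3 -m creep '[0,0,-0.15,0, 0,0,-0.5,0, 0,0,-1.1,0, 0,0,-2,0, 0,0,-2.8,0, 0,0,-3.6,0, 0,0,-4,0, 0,0,-4.1,0, 0,0,-4.1,0]' ; python3 go.py 480 100 150 88; python3 pic.py p16
```

```text
time: 33.32
eef_pos: [0.6007, -0.2331, 0.0113]
tcp_rot: [0.018, 1.0, 0.0, -0.0]
contact_force: [-0.1, 0.0, -0.3]
opening: 0.691
time: 34.07
eef_pos: [0.6015, -0.2336, 0.116]
tcp_rot: [0.018, 1.0, -0.001, 0.001]
contact_force: [0.6, -0.1, -0.9]
opening: 0.692
t 34.07 tcp [ 601.5 -233.6  116. ] jaw 88.0 tilt [ 0.002 -0.001 -1.   ] F [ 0.6 -0.1 -0.9] open 0.692 q [-0.53  0.33  1.74 -0.    1.07 -2.06]
shift [ 5.33 13.16 -1.39] turn -0.01 rows>= 8.6
```

View pics/p16.png

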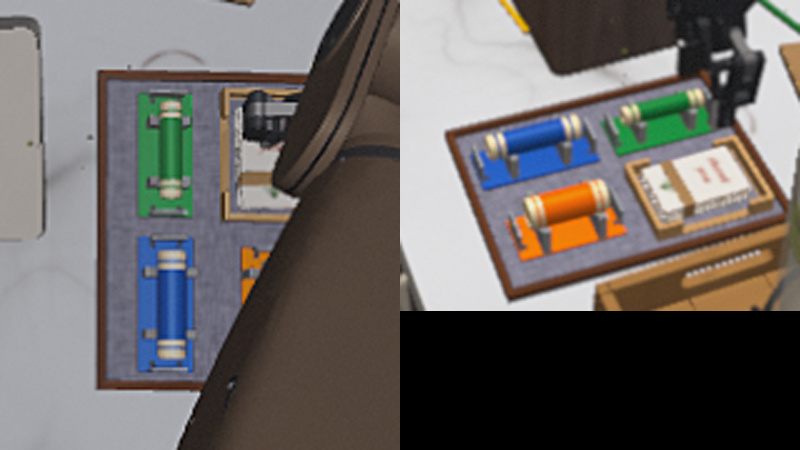

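The pack lies in the box. I'll move the arm clear and check everything from above.

```bash
python3 -m creep '[0.15,0.35,-0.05,0, 0.5,1.2,-0.15,0, 1,2.4,-0.3,0, 1.5,3.7,-0.4,0, 2,5,-0.5,0, 2.5,6.2,-0.65,0, 3,7.4,-0.8,0, 3.5,8.6,-0.9,0, 4,9.8,-1,0, 4.4,10.9,-1.1,0, 4.8,11.9,-1.2,0, 5.1,12.6,-1.3,0, 5.25,13,-1.35,0, 5.3,13.15,-1.4,0, 5.3,13.15,-1.4,0]'; python3 pic.py p17
python3 - <<'E'
from h import *
for cam in("top","side"):
  im=imaging.read_camera(cam); 
  if cam=="top": cv2.imwrite("pics/t17.png",im[:,:,::-1])
  for n,z in(("coin_roll_orange_center",.034),("coin_roll_blue_center",.0315),("coin_roll_green_center",.029),("gift_cards_center",.02),("tip_jar",.04)):
    for x in imaging.silhouettes(cam,n)[:1]:
      c,a,s=axis(cam,x["mask"],z);print(cam,n,round(x["p"],2),c.round(1),round(float(a),1),np.round(s,1))
E
```

```text
time: 35.42
eef_pos: [0.4798, 0.1006, 0.149]
tcp_rot: [0.017, 1.0, -0.0, -0.0]
contact_force: [0.6, -0.2, 0.1]
opening: 0.695
top coin_roll_orange_center 0.67 [ 479.1 -231. ] 177.8 [26.5 68.8]
top coin_roll_blue_center 0.78 [ 480.1 -144.2] 178.2 [22.2 82.6]
top coin_roll_green_center 0.9 [ 604.3 -148.2] 177.8 [16.4 76.5]
top gift_cards_center 0.96 [ 600.2 -231.7] 180.0 [56.4 85. ]
top tip_jar 0.73 [681.2 332.6] 44.8 [69.3 90.2]
side coin_roll_orange_center 0.93 [ 479.2 -229.4] 177.0 [37.9 73.5]
side coin_roll_blue_center 0.79 [ 482.2 -143. ] 178.4 [32.9 91.8]
side coin_roll_green_center 0.75 [ 608.2 -147.3] 177.8 [24.8 81.7]
side gift_cards_center 0.76 [ 598.1 -237.5] 179.1 [66.6 88.2]
side tip_jar 0.96 [679.8 330.3] 68.0 [ 67.4 177.3]
```

View pics/p17.png

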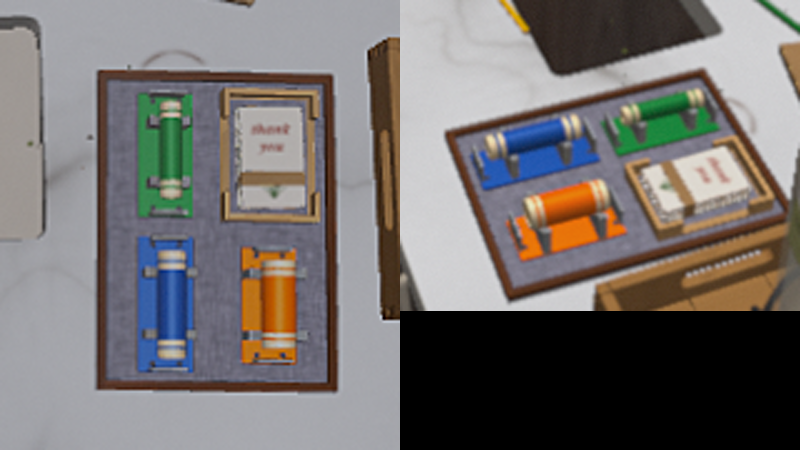

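View pics/t17.png

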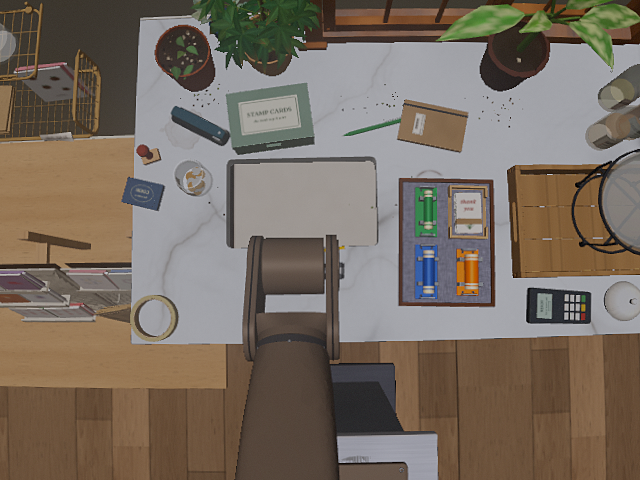

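The pictures show all four pieces seated, with the pack inside the box walls, and the jar still at (193,178). I'm handing in.

```bash
python3 -c "
from plant import ctrl
print(ctrl.sign_off())"
```

```text
the job is handed in; nothing more can be done
None
```

I placed the green, blue and orange rolls in the cradles of their own colours and the gift-card pack flat in the wooden box. I then moved the gripper clear and handed in at about 36 s of the 96 s allowed. The hand-in reports no verdict.

**Rolls:** in the last pictures each roll's centre was within about 4 mm of the seat position I had measured, and its axis within about 1° of the cradle's. Each roll met the saddles at about the expected height and lies between its end stops. I did not measure final heights directly. They follow from the contact heights and the side view.

**Card pack:** it lies flat inside the box walls, turned about 2°. The top view puts it about 2 mm off centre and the side view about 6 mm. That gap comes from the side view outlining the pack's front face; both are inside the 14 mm limit.

**Tip jar:** it stands where it was, within about 2 mm in both views.

No check failed. One detection failed mid-run: the top view returned a low-confidence hit (0.18) on the blue roll when asked for the card pack. I ignored it and relied on the earlier top-view measurement and the side picture.

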